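Stack the sample totes on the dock

ROBOT

A 7-joint arm with a two-finger parallel gripper is mounted at the origin on the work surface. World frame = base frame: x ahead of the robot, y to its left, z up, the work surface at z = 0. Lengths are in m, angles in degrees, forces in N, time in s.
With the tool pointing down it reaches from about 0.425 to 1.025 m from the base axis. Payload 3.6 kg.
Tool frame: the origin (TCP) lies midway between the tips of the shut fingers; the grasp point (between the pads) lies grip_point_offset behind it (grip_point_offset is the distance from the TCP to the grasp point, in m); z points along the fingers, y is the line along which they close (so a half turn about z gives the same grasp; the last joint's range is limited). The gripper opens to 85 mm and grips with 20 to 120 N. Pads are 22 mm wide; open, the fingers measure 114 mm over their backs; the gripper's body (76 mm by 85 mm) begins 54 mm behind the grasp point. The pads swing forward as they close: fully open they stand 13 mm farther back than shut.
Start: joints at [70.445, 33.873, 2.773, 92.16, -1.908, 54.013, -1.931], TCP at [0.178, -0.703, 0.21] pointing down, gripper open.
Joint ranges: [-153.93, 153.93], [-27.13, 128.08], [-72.61, 78.16], [10.71, 143.7], [-87.88, 267.88], [4.46, 118.87], [-176.78, 176.78]. Speed limits (degrees/s): [147.25, 147.25, 180, 180, 180, 180, 180].

INTERFACE

Orientations are given as a 3x3 rotation matrix whose columns are the frame's x, y, z axes.
In Python, from cell import * gives the robot as it stands.
- The arm moves only by the tool arm_command, never from a script. Its argument "moves" is text: rows parted by semicolons, each of 5 numbers parted by spaces: the finger opening in m, from 0 to 0.0854, then the shift along the tool's x, y, z in a scale on which 1.0 is 60 cm, then the turn about the tool's z in a scale on which 1.0 is 180 degrees. In form: claw x y z yaw; .... A call has 1 to 8 rows; each row is the pose to reach, as a shift and turn from the pose commanded when the call began, along the tool's axes at that moment; what a row does not reach only later rows make up. A row lasts 1/12 s, in which the tool goes at most 41.7 mm and 7.16 degrees, less where a joint would pass 70% of its speed; a pose out of reach is approached as far as the arm can. Shift and turn numbers lie between -1 and 1, and a call with a number outside is refused. A call with a gripper value outside its range is refused whole. The fingers move at their own pace and stop on an object; "newtons" is the grip in N (left out, the last holds). Time passes only in rows, so rows that repeat a pose let the fingers close. It gives the time, the measured TCP pose, the force, the opening and the grip force at its end, in the units of the state.
- sense(): the state, without advancing time (a new reading comes with each control period).
- read_camera(name): name is "scene" or "top"; returns a dict with "image" (384x512x3 uint8, red, green, blue), "z_map" (384x512 float32, m along the optical axis (not along the pixel's ray), 0 where there is no reading), "intrinsics" (3x3 intrinsics, pixels), "R" (3x3) and "t" (3): a world point X has camera coordinates R X + t. Camera axes: x right, y down, z forward; pixel columns grow to the right and rows downward; lengths in m; the calibration is good to about 2 mm. A picture is of the moment at which its call begins.
- sign_off(): hands the job in; it is judged then, once.
The state is a dict: "time_s": time; "joints": joint angles; "dq": joint speeds; "joint_torque": joint torques, N m; "tool_pos": TCP position; "orientation": TCP orientation; "ft_force": force on the tool from outside, world axes, zero at the start; "moment": the same for the moment, N m; "gripper_width": opening from 0.0 (shut) to 1.0 (fully open); "gripper_force": force on a finger pad.
Only numpy, scipy, OpenCV 4.12 (cv2) and the standard library are available. Lean on these libraries where they do the work, as an engineer would, in place of code of your own. Each camera call takes 0.05 s, during which the arm holds its last target. There are 200 camera calls.

TASK

Build up the sample totes on the metal dock one after another: first the deep undivided tote, on it the two-compartment tote, on that the shallow four-compartment tote, and last the cover with its handle up. Turn each tote so that its label tab points exactly the other way from the tab of the piece right below it (the dock's tab counts), so that it stands interlocked on the lugs instead of nesting down. Leave the amber jar and the white crucible standing where they are.

Things in the scene. Friction and masses are not known exactly. Their poses are not given: they have to be found in the camera images.
- tote_deep: Grey open tote, deepest: 70 mm high, undivided. Box 132 (x) x 60 (y) mm outside, straight 3 mm walls, on a narrower foot 110 x 44 mm, 16 high, notched. Front = +x end: its wall has a 22 mm wide dip, and a 40 mm wide white label tab sticks out 14 mm, its top 12 mm below the rim. 4 lugs inside end 5 mm below the rim. Origin: centre of underside; x to front, z up. Starts upright on bench; 0.2 kg.
- tote_mid: Like tote_deep in all but height: 56 mm high overall, one low cross divider (two compartments), 0.17 kg; same origin and axes. On tote_deep: foot enters the rim with 8 mm play each way along x, 5 along y. With the tabs half a turn apart it stands on the lugs, 5 mm below the rim, its origin 65 mm above tote_deep's. With the tabs the same way it nests 11 mm deeper (wrong).
- tote_low: Like tote_deep in all but height: 42 mm high overall, shallowest, three low cross dividers (four compartments), 0.14 kg; same origin and axes. Standing on tote_mid's lugs with the tabs half a turn apart, its origin is 51 mm above tote_mid's; nested (wrong) 40 mm.
- cover: Flat grey cover 132 (x) x 60 (y) mm: plate 4 to 9 mm above its underside, pad 110 x 44 x 4 mm beneath. Black bar handle along x at the middle: 60 long, 12 wide, 12 high, top 38 mm above the underside. Fits either way round: the pad drops inside the tote's rim, the plate lies on the rim, its origin 38 mm above tote_low's. Origin: centre of underside; z up. Starts flat, handle up; 0.1 kg.
- dock: Fixed aluminium dock: plate 180 x 100 x 6 mm with a low frame of the totes' outline (132 x 60 mm outside, 3 mm walls, rim 24 mm up), dip and white label tab at its front (+x) end, and 4 lugs inside, tops 19 mm up. A tote turned half a turn from the dock stands on these, origin 19 mm above the dock's; same way, it nests at 8 mm (wrong). Origin: centre of underside, on the bench; z up.
- jar: Bystander: amber glass jar with black cap, 44 mm across, 62 mm high, standing loose. Origin: centre of its underside. To be left standing where it is.
- crucible: Bystander: small open white ceramic crucible, 32 mm across, 26 mm high, standing loose. Origin: centre of its underside. To be left standing where it is.
Mind the look-alikes: they are no part of the job. Several things look just like the dock: the one meant starts nearest to the robot's base.

How it is judged:
By the outcome, as a careful person would: the job done as asked, in the order asked, and still so for the second after the job is handed in, with the robot touching nothing.
It also fails if it takes over 109 s, if anything falls off the work surface, if the arm or the gripper's body presses on something with over 40 N, if the wrist force passes 120 N, or if a joint passes its speed limit or range.

## Working session

There is one attempt and no reset: what is moved stays moved. The work goes in short steps, Python scripts to look and compute and a tool call to move; the robot and the scene stay as the last step left them, time stands still between calls to the robot, and variables do not carry over. Pictures are saved under pics/ and viewed, at most 14 in all, crops included, and the job is handed in when it is done.

Besides the shell and the picture viewer there is one more tool, called by a JSON object that holds its "method" and its "body". arm_command: Moves the arm, as the interface text tells. Its arguments: {"type":"object","properties":{"moves":{"type":"string"},"newtons":{"type":"number"}},"required":["moves"]}

```bash
ls; mkdir -p pics
python3 - <<'E'
from cell import *
import cv2,numpy as np
for n in("scene","top"):
    c=read_camera(n); cv2.imwrite(f"pics/{n}0.png",cv2.resize(c["image"][:,:,::-1],(768,576),interpolation=cv2.INTER_CUBIC))
    np.savez(f"{n}0.npz",**c); print(n,c["intrinsics"].tolist(),c["R"].round(3).tolist(),c["t"])
s=sense();print(s)
try: print(grip_point_offset)
except Exception as e: print(e)
E
```

```text
pics
scene [[493.8647425013093, 0.0, 261.6235774212658], [0.0, 493.8647425013093, 183.6155382341039], [0.0, 0.0, 1.0]] [[0.523, 0.853, -0.006], [0.706, -0.437, -0.557], [-0.478, 0.287, -0.83]] [-0.32516705 -0.26930556  1.65541986]
top [[354.99097679719256, 0.0, 256.2597056430772], [0.0, 354.99097679719256, 194.51468473768924], [0.0, 0.0, 1.0]] [[-0.022, -1.0, -0.009], [-0.995, 0.023, -0.094], [0.094, 0.007, -0.996]] [0.10478175 0.48880033 0.88978007]
{'time_s': 0.1, 'joints': array([70.44599733, 33.92069037,  2.76793789, 92.23077373, -1.90608075,
       54.01109598, -1.93116103]), 'dq': array([-0.07412421, -0.11411805, -0.06037564, -0.18392974, -0.03738143,
        0.05772738,  0.05036395]), 'joint_torque': array([ 5.41567380e-03, -5.49997294e+01,  1.55306764e+00, -1.98826718e+01,
        9.62518563e-03,  3.81461025e-03,  1.31291918e-05]), 'tool_pos': array([ 0.17760706, -0.70208275,  0.20864144]), 'orientation': array([[ 9.69436978e-01,  2.45339641e-01, -6.37146010e-04],
       [ 2.45340426e-01, -9.69435066e-01,  1.93074083e-03],
       [-1.43984423e-04, -2.02804923e-03, -9.99997933e-01]]), 'ft_force': array([-0.2854172 ,  0.56515431, -0.05442333]), 'moment': array([0.01145473, 0.01182053, 0.01939721]), 'gripper_force': 0.0, 'gripper_width': 1.0029239045317309}
0.0187
```

View pics/top0.png

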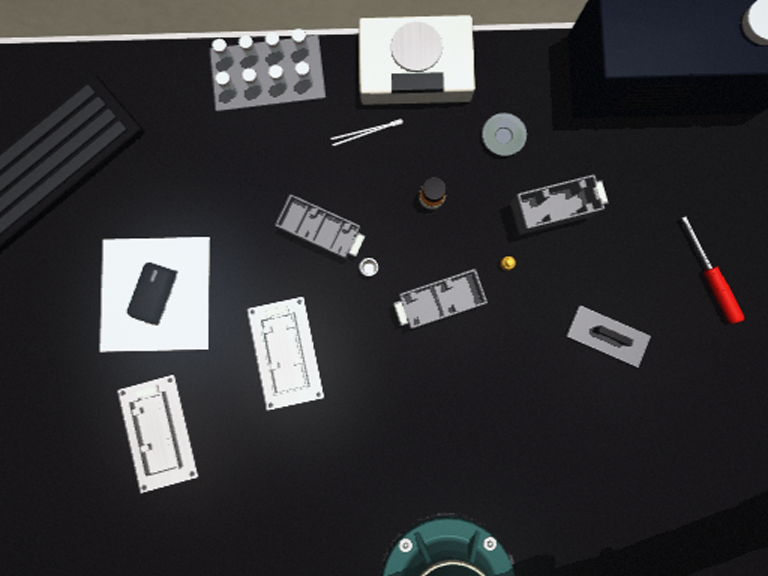

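View pics/scene0.png

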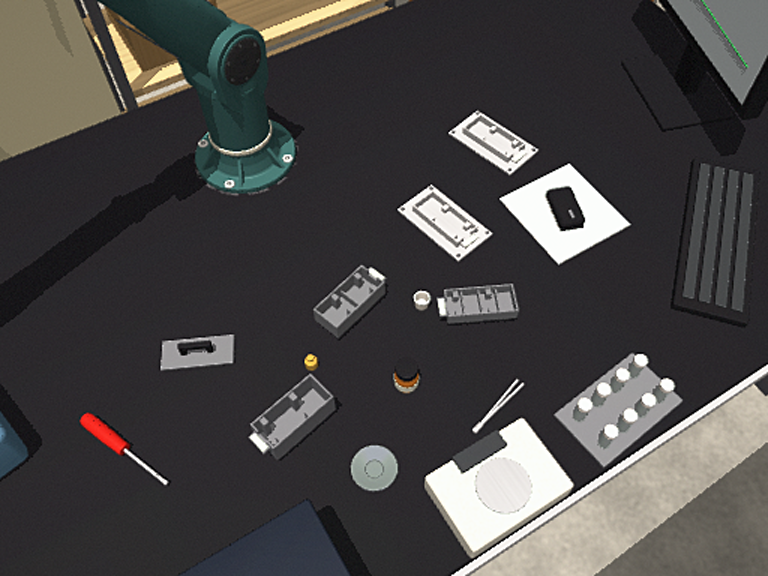

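The top view (1.5x) shows tote_deep at (562,203) with its tab at (600,192). tote_mid is at (442,298), tab (402,313); tote_low is at (320,226), tab (357,245); the cover is at (609,336). Two things look like the dock, at (287,353) and (158,434). The base is near (450,570). The one at (287,353) looks nearer; I'll measure both and check a crop.

```bash
cat > h.py <<'E'
import numpy as np,cv2
from cell import *
def world(c):
    K,R,t,z=c["intrinsics"],c["R"],c["t"],c["z_map"]
    v,u=np.mgrid[0:z.shape[0],0:z.shape[1]]
    P=np.stack([(u-K[0,2])/K[0,0]*z,(v-K[1,2])/K[1,1]*z,z],-1)
    W=(P-t)@R
    W[z==0]=np.nan
    return W
def proj(c,X):
    p=(c["R"]@np.asarray(X,float).T).T+c["t"]; q=p@c["intrinsics"].T; return q[:,:2]/q[:,2:]
E
python3 - <<'E'
from h import *
for n in("top","scene"):
    c=dict(np.load(n+"0.npz")); W=world(c); img=c["image"].astype(int)
    m=((W[...,2]>0.004)&(W[...,2]<0.12)&(W[...,0]<0.95)).astype(np.uint8)
    N,L,S,C=cv2.connectedComponentsWithStats(m,connectivity=8)
    for i in range(1,N):
        if S[i,4]<60 : continue
        p=W[L==i]; zt=np.percentile(p[:,2],97)
        print(n,i,"px",C[i].round(),"n",S[i,4],"zmax %.3f"%zt, "rectxy",end=" ")
        hi=p[p[:,2]>zt-0.008]
        for q in(p,hi):
            r=cv2.minAreaRect((q[:,:2]*1000).astype(np.float32)); print(np.round(r[0],1),np.round(r[1],1),round(r[2],1),end=" | ")
        print()
c=dict(np.load("top0.npz"))["image"][:,:,::-1]
a=cv2.resize(c[185:340,70:225],(600,600),interpolation=cv2.INTER_CUBIC)
cv2.imwrite("pics/docks.png",a)
E
```

```text
top 1 px [432.  59.] n 3397 zmax 0.117 rectxy [ 812.6 -392.5] [369.8 138.4] 66.4 | [ 817.3 -357. ] [312.4 130.3] 61.7 | 
top 2 px [278.  43.] n 3778 zmax 0.058 rectxy [891.6  29.2] [116.8 199.9] 0.0 | [891.7  29.9] [190.6 116.8] 89.8 | 
top 3 px [177.  47.] n 2604 zmax 0.062 rectxy [898.4 298.7] [121.  199.5] 5.7 | [899.7 297.6] [ 85.2 160.6] 5.8 | 
top 11 px [ 40. 103.] n 5409 zmax 0.026 rectxy [741.5 691.6] [144.2 330.3] 40.2 | [744.9 685.1] [140.7 315. ] 40.4 | 
top 19 px [336.  89.] n 617 zmax 0.015 rectxy [ 769.9 -125. ] [76.6 77.7] 41.4 | [ 769.8 -124.9] [76.3 77.6] 42.9 | 
top 73 px [372. 136.] n 1617 zmax 0.070 rectxy [ 632.6 -207.7] [ 60.8 148.5] 13.1 | [ 631.1 -200.5] [ 60.8 133.8] 13.4 | 
top 75 px [288. 128.] n 299 zmax 0.064 rectxy [658.    7.5] [40.9 40.6] 25.7 | [659.9   7.1] [37.8 38.3] 25.7 | 
top 85 px [214. 151.] n 1355 zmax 0.042 rectxy [603.4 199.3] [147.   60.7] 63.9 | [606.5 205.6] [132.9  60.7] 64.0 | 
top 94 px [479. 190.] n 541 zmax 0.026 rectxy [ 520.5 -471.8] [198.   26.6] 20.9 | [ 519.4 -469.1] [196.3  23.8] 23.7 | 
top 177 px [338. 175.] n 69 zmax 0.032 
[... 2961 characters left out ...]
x 0.072 rectxy [ 612.7 -200.6] [ 97.2 170.9] 12.7 | [ 631.1 -207.8] [ 63.9 144.3] 13.2 | 
scene 5532 px [328. 273.] n 108 zmax 0.010 rectxy [785.9 111.3] [ 14.  118.4] 15.8 | [785.9 111.3] [ 14.  118.4] 15.8 | 
scene 5820 px [  6. 298.] n 475 zmax 0.103 rectxy [ 405.  -627.1] [ 48.6 121.6] 73.5 | [ 429.7 -616.7] [10.  37.3] 76.7 | 
scene 5829 px [ 75. 293.] n 498 zmax 0.029 rectxy [ 508.6 -473.7] [218.2  36.4] 22.9 | [ 501.3 -479. ] [161.4  23.6] 23.6 | 
scene 5920 px [327. 318.] n 4043 zmax 0.060 rectxy [883.   36.4] [223.6 133.9] 90.0 | [891.5  27.2] [194.7 116.8] 89.9 | 
scene 6185 px [249. 311.] n 705 zmax 0.017 rectxy [ 765.9 -125.5] [75.8 82.8] 58.3 | [ 768.5 -126.7] [75.8 77.2] 61.0 |
```

View pics/docks.png

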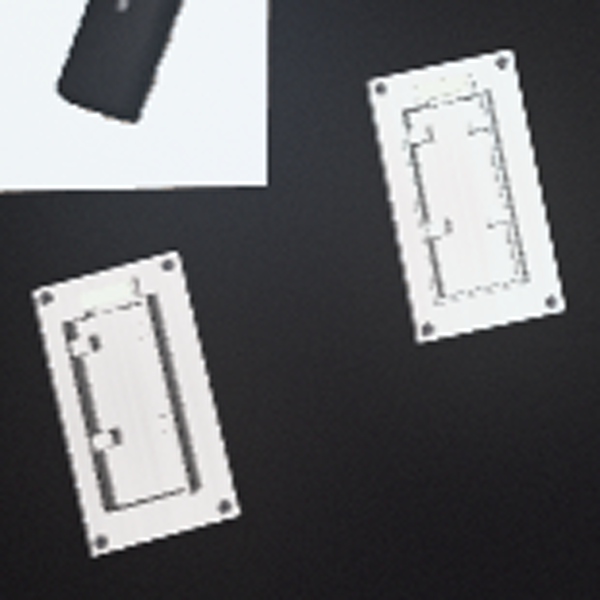

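Measured: dock A, top pixel (287,353), is at (0.391, 0.269), 0.47 m from the base. Dock B, at (158,434), is at (0.259, 0.488), 0.55 m away. A is nearest, so it's the dock meant. In the crop its tab and dip are at the upper end (445,85), so its front points to +x and its yaw is 11.2°.

```bash
cat > go.py <<'E'
import sys
from h import *
# usage: go.py x y z psi (mm, deg): tool shift from the current pose
x,y,z,psi=map(float,sys.argv[1:5]); s=sense(); R=s["orientation"]; p=s["tool_pos"]
cur=np.degrees(np.arctan2(R[1,0],R[0,0]))
print("pos",(p*1000).round(1),"psi",cur.round(2),"w",round(s["gripper_width"],3),"t",s["time_s"],"F",s["ft_force"].round(1))
d=R.T@(np.array([x,y,z])/1000-p); print("shift",d.round(4),"yaw",round((cur-psi+180)%360-180,2),"q7",s["joints"][6].round(1))
E
python3 go.py 631.1 -200.5 150 103.4
```

```text
pos [ 177.6 -702.1  208.6] psi 14.2 w 1.003 t 0.1 F [-0.3  0.6 -0.1]
shift [ 0.5627 -0.3749  0.0593] yaw -89.2 q7 -1.9
```

The rows are not in the units I measure in: shifts go in shares of 60 cm and turns go in shares of 180 degrees. I convert before sending: 0.5627 m is 0.9378, -0.3749 m is -0.6248, -89.2 degrees is -0.4956.

{"method": "arm_command", "body": {"moves": "0.0854 0.9378 -0.6248 0.0988 -0.4956; 0.0854 0.9378 -0.6248 0.0988 -0.4956; 0.0854 0.9378 -0.6248 0.0988 -0.4956; 0.0854 0.9378 -0.6248 0.0988 -0.4956; 0.0854 0.9378 -0.6248 0.0988 -0.4956; 0.0854 0.9378 -0.6248 0.0988 -0.4956; 0.0854 0.9378 -0.6248 0.0988 -0.4956; 0.0854 0.9378 -0.6248 0.0988 -0.4956", "newtons": 40}}

```text
time_s: 0.77
tool_pos: [0.4012, -0.4548, 0.1802]
orientation: [[0.312, 0.95, -0.0], [0.95, -0.312, 0.0], [0.0, -0.001, -1.0]]
ft_force: [0.6, -0.1, 0.3]
gripper_width: 1.004
gripper_force: 0.0
```

```bash
python3 go.py 631.1 -200.5 150 103.4
```

```text
pos [ 401.2 -454.8  180.2] psi 71.84 w 1.004 t 0.7667 F [ 0.6 -0.1  0.3]
shift [0.3133 0.1392 0.0302] yaw -31.56 q7 17.3
```

In the tool's units: 0.3133 m is 0.5222, 0.1392 m is 0.232, -31.6 degrees is -0.1756.

{"method": "arm_command", "body": {"moves": "0.0854 0.5222 0.232 0.0503 -0.1756; 0.0854 0.5222 0.232 0.0503 -0.1756; 0.0854 0.5222 0.232 0.0503 -0.1756; 0.0854 0.5222 0.232 0.0503 -0.1756; 0.0854 0.5222 0.232 0.0503 -0.1756; 0.0854 0.5222 0.232 0.0503 -0.1756; 0.0854 0.5222 0.232 0.0503 -0.1756; 0.0854 0.5222 0.232 0.0503 -0.1756"}}

```text
time_s: 1.43
tool_pos: [0.6254, -0.2101, 0.1507]
orientation: [[-0.226, 0.974, -0.001], [0.974, 0.226, 0.0], [0.0, -0.001, -1.0]]
ft_force: [0.1, -0.4, 0.2]
gripper_width: 0.998
gripper_force: 0.0
```

{"method": "arm_command", "body": {"moves": "0.0854 0 0 0 0; 0.0854 0 0 0 0; 0.0854 0 0 0 0"}}

```text
time_s: 1.68
tool_pos: [0.624, -0.2117, 0.1507]
orientation: [[-0.227, 0.974, -0.002], [0.974, 0.227, -0.0], [0.0, -0.002, -1.0]]
ft_force: [-0.1, -0.6, -0.6]
gripper_width: 1.001
gripper_force: 0.0
```

```bash
python3 go.py 631.1 -200.5 33 103.4
```

```text
pos [ 624.  -211.7  150.7] psi 103.13 w 1.001 t 1.6833 F [-0.1 -0.6 -0.6]
shift [0.0093 0.0096 0.1176] yaw -0.27 q7 12.7
```

In the tool's units: 0.055 m is 0.0917, 0.0096 m is 0.016, -0.3 degrees is -0.0017.

{"method": "arm_command", "body": {"moves": "0.0854 0.0155 0.016 0 -0.0017; 0.0854 0.0155 0.016 0.05 -0.0017; 0.0854 0.0155 0.016 0.0917 -0.0017; 0.0854 0.0155 0.016 0.0917 -0.0017; 0.0854 0.0155 0.016 0.0917 -0.0017; 0.0854 0.0155 0.016 0.0917 -0.0017"}}

```text
time_s: 2.18
tool_pos: [0.6324, -0.2013, 0.0973]
orientation: [[-0.23, 0.973, 0.001], [0.973, 0.23, -0.001], [-0.001, 0.001, -1.0]]
ft_force: [0.2, 0.8, 0.1]
gripper_width: 0.993
gripper_force: 0.0
```

```bash
python3 go.py 631.1 -200.5 33 103.4
```

```text
pos [ 632.4 -201.3   97.3] psi 103.31 w 0.993 t 2.1833 F [0.2 0.8 0.1]
shift [ 0.0011 -0.0011  0.0643] yaw -0.09 q7 10.1
```

In the tool's units: 0.064 m is 0.1067, -0.001 m is -0.0017, -0.1 degrees is -0.0006.

{"method": "arm_command", "body": {"moves": "0.0854 0.0017 -0.0017 0.0417 -0.0006; 0.0854 0.0017 -0.0017 0.0833 -0.0006; 0.0854 0.0017 -0.0017 0.1067 -0.0006; 0.0854 0.0017 -0.0017 0.1067 -0.0006; 0.05 0.0017 -0.0017 0.1067 -0.0006; 0.05 0.0017 -0.0017 0.1067 -0.0006; 0.05 0.0017 -0.0017 0.1067 -0.0006; 0.05 0.0017 -0.0017 0.1067 -0.0006"}}

```text
time_s: 2.85
tool_pos: [0.6321, -0.2001, 0.0343]
orientation: [[-0.233, 0.972, 0.003], [0.972, 0.233, -0.001], [-0.002, 0.003, -1.0]]
ft_force: [-0.4, -0.2, 5.9]
gripper_width: 0.689
gripper_force: 43.8
```

{"method": "arm_command", "body": {"moves": "0.05 0 0 0 0; 0.05 0 0 0 0; 0.05 0 0 0 0; 0.05 0 0 0 0"}}

```text
time_s: 3.18
tool_pos: [0.6321, -0.2001, 0.0343]
orientation: [[-0.233, 0.972, 0.003], [0.972, 0.233, -0.001], [-0.002, 0.002, -1.0]]
ft_force: [-1.3, -0.4, 6.9]
gripper_width: 0.688
gripper_force: 44.0
```

```bash
python3 go.py 631.1 -200.5 180 103.4; python3 -c "
from cell import *
print(sense()['gripper_force'])"
```

```text
pos [ 632.1 -200.1   34.3] psi 103.48 w 0.688 t 3.1833 F [-1.3 -0.4  6.9]
shift [-0.0004 -0.0007 -0.1457] yaw 0.08 q7 8.0
43.99704337120056
```

In the tool's units: -0.13 m is -0.2167, -0.09 m is -0.15.

{"method": "arm_command", "body": {"moves": "0.05 0 0 -0.0333 0; 0.05 0 0 -0.0833 0; 0.05 0 0 -0.15 0; 0.05 0 0 -0.2167 0; 0.05 0 0 -0.2167 0; 0.05 0 0 -0.2167 0"}}

```text
time_s: 3.68
tool_pos: [0.6332, -0.2, 0.1659]
orientation: [[-0.233, 0.972, 0.007], [0.972, 0.233, -0.002], [-0.003, 0.006, -1.0]]
ft_force: [0.3, -0.0, -2.4]
gripper_width: 0.692
gripper_force: 44.1
```

```bash
python3 go.py 391.5 268.6 165 11.2
```

```text
pos [ 633.2 -200.   165.9] psi 103.49 w 0.692 t 3.6833 F [ 0.3 -0.  -2.4]
shift [ 0.512  -0.1257 -0.0016] yaw 92.29 q7 12.2
```

In the tool's units: 0.512 m is 0.8533, -0.1257 m is -0.2095, 92.3 degrees is 0.5128.

{"method": "arm_command", "body": {"moves": "0.05 0.8533 -0.2095 0 0.5128; 0.05 0.8533 -0.2095 0 0.5128; 0.05 0.8533 -0.2095 0 0.5128; 0.05 0.8533 -0.2095 0 0.5128; 0.05 0.8533 -0.2095 0 0.5128; 0.05 0.8533 -0.2095 0 0.5128; 0.05 0.8533 -0.2095 0 0.5128; 0.05 0.8533 -0.2095 0 0.5128"}}

```text
time_s: 4.35
tool_pos: [0.4756, 0.0969, 0.161]
orientation: [[0.695, 0.719, -0.003], [0.719, -0.695, -0.001], [-0.003, -0.002, -1.0]]
ft_force: [0.6, 1.0, -1.8]
gripper_width: 0.685
gripper_force: 44.1
```

```bash
python3 go.py 391.5 268.6 165 11.2
```

```text
pos [475.6  96.9 161. ] psi 46.0 w 0.685 t 4.35 F [ 0.6  1.  -1.8]
shift [ 0.0651 -0.1798 -0.0039] yaw 34.8 q7 -66.6
```

In the tool's units: -0.1798 m is -0.2997, 0.0651 m is 0.1085, 34.8 degrees is 0.1933.

{"method": "arm_command", "body": {"moves": "0.05 0.1085 -0.2997 -0.0067 0.1933; 0.05 0.1085 -0.2997 -0.0067 0.1933; 0.05 0.1085 -0.2997 -0.0067 0.1933; 0.05 0.1085 -0.2997 -0.0067 0.1933; 0.05 0.1085 -0.2997 -0.0067 0.1933; 0.05 0.1085 -0.2997 -0.0067 0.1933; 0.05 0.1085 -0.2997 -0.0067 0.1933; 0.05 0.1085 -0.2997 -0.0067 0.1933"}}

```text
time_s: 5.02
tool_pos: [0.3922, 0.266, 0.1653]
orientation: [[0.979, 0.202, -0.002], [0.202, -0.979, -0.002], [-0.002, 0.002, -1.0]]
ft_force: [0.3, 0.2, -1.0]
gripper_width: 0.689
gripper_force: 44.2
```

```bash
python3 go.py 391.5 268.6 53.3 11.2
```

```text
pos [392.2 266.  165.3] psi 11.67 w 0.689 t 5.0167 F [ 0.3  0.2 -1. ]
shift [ 0.     -0.0029  0.112 ] yaw 0.47 q7 -118.6
```

In the tool's units: 0.08 m is 0.1333, 0.06 m is 0.1, 0.5 degrees is 0.0028.

{"method": "arm_command", "body": {"moves": "0.05 0 -0.005 0.0167 0.0028; 0.05 0 -0.005 0.05 0.0028; 0.05 0 -0.005 0.1 0.0028; 0.05 0 -0.005 0.1333 0.0028; 0.05 0 -0.005 0.1333 0.0028; 0.05 0 -0.005 0.1333 0.0028; 0.05 0 -0.005 0.1333 0.0028"}}

```text
time_s: 5.6
tool_pos: [0.3934, 0.2692, 0.0866]
orientation: [[0.982, 0.19, 0.0], [0.19, -0.982, -0.0], [0.0, 0.0, -1.0]]
ft_force: [-0.1, 0.3, -1.7]
gripper_width: 0.686
gripper_force: 44.1
```

```bash
python3 go.py 391.5 268.6 53.3 11.2
python3 - <<'E'
from h import *
c=read_camera("top");d=read_camera("scene")
a=np.hstack([cv2.resize(k["image"][v:v+140,u:u+140,::-1],(400,400),interpolation=cv2.INTER_CUBIC) for k,u,v in((c,120,165),(d,230,70))])
cv2.imwrite("pics/deep.png",a)
E
```

```text
pos [393.4 269.2  86.6] psi 10.94 w 0.686 t 5.6 F [-0.1  0.3 -1.7]
shift [-0.002   0.0002  0.0333] yaw -0.26 q7 -119.8
```

View pics/deep.png

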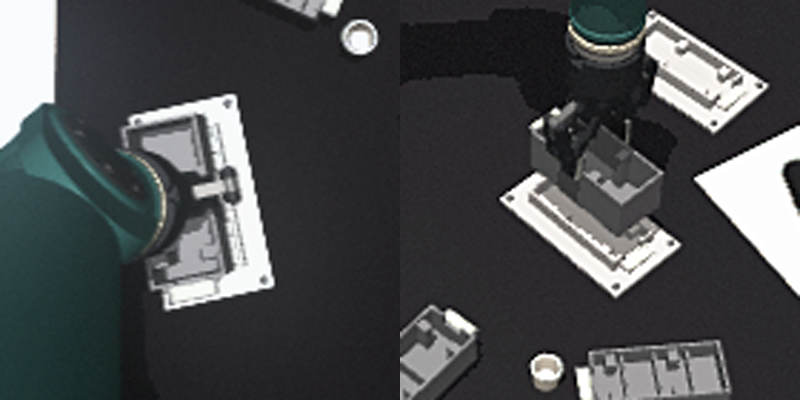

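The left crop (top view) shows the held tote's tab at (190,292), the -x end. The right crop (scene view) shows the dock's tab at (640,262), the +x end, so they are opposite. Now I'll lower it.

In the tool's units: 0.033 m is 0.055, -0.002 m is -0.0033, -0.3 degrees is -0.0017.

{"method": "arm_command", "body": {"moves": "0.05 -0.0033 0 0.02 -0.0017; 0.05 -0.0033 0 0.0333 -0.0017; 0.05 -0.0033 0 0.0433 -0.0017; 0.05 -0.0033 0 0.05 -0.0017; 0.05 -0.0033 0 0.0533 -0.0017; 0.05 -0.0033 0 0.055 -0.0017; 0.05 -0.0033 0 0.055 -0.0017; 0.05 -0.0033 0 0.055 -0.0017"}}

```text
time_s: 6.37
tool_pos: [0.3908, 0.2697, 0.0535]
orientation: [[0.98, 0.197, 0.0], [0.197, -0.98, 0.0], [0.0, -0.0, -1.0]]
ft_force: [0.8, -0.9, -1.5]
gripper_width: 0.689
gripper_force: 44.2
```

{"method": "arm_command", "body": {"moves": "0.05 0 0 0.0017 0; 0.05 0 0 0.0033 0; 0.05 0 0 0.0033 0"}}

```text
time_s: 6.62
tool_pos: [0.3909, 0.2698, 0.0531]
orientation: [[0.98, 0.197, 0.001], [0.197, -0.98, 0.0], [0.001, -0.0, -1.0]]
ft_force: [-2.9, -1.0, 17.6]
gripper_width: 0.693
gripper_force: 46.3
```

Contact at the expected interlocked height (53.1 mm against 53.3). I'll release, rise, then measure.

In the tool's units: -0.12 m is -0.2, -0.001 m is -0.0017.

{"method": "arm_command", "body": {"moves": "0.05 0 0 -0.0017 0; 0.0854 0 0 -0.0017 0; 0.0854 0 0 -0.0017 0; 0.0854 0 0 -0.0017 0; 0.0854 0 0 -0.05 0; 0.0854 0 0 -0.1167 0; 0.0854 0 0 -0.1833 0; 0.0854 0 0 -0.2 0"}}

```text
time_s: 7.28
tool_pos: [0.3932, 0.2715, 0.176]
orientation: [[0.98, 0.197, 0.007], [0.197, -0.98, 0.005], [0.008, -0.004, -1.0]]
ft_force: [0.5, 0.8, 0.3]
gripper_width: 1.001
gripper_force: 0.0
```

```bash
python3 go.py 476.2 -3.5 150 107.1
```

```text
pos [393.2 271.5 176. ] psi 11.35 w 1.001 t 7.2833 F [0.5 0.8 0.3]
shift [0.0271 0.286  0.0251] yaw -95.75 q7 -119.3
```

In the tool's units: 0.286 m is 0.4767, 0.027 m is 0.045, -57 degrees is -0.3167.

{"method": "arm_command", "body": {"moves": "0.0854 0.045 0.4767 0.0417 -0.3167; 0.0854 0.045 0.4767 0.0417 -0.3167; 0.0854 0.045 0.4767 0.0417 -0.3167; 0.0854 0.045 0.4767 0.0417 -0.3167; 0.0854 0.045 0.4767 0.0417 -0.3167; 0.0854 0.045 0.4767 0.0417 -0.3167; 0.0854 0.045 0.4767 0.0417 -0.3167; 0.0854 0.045 0.4767 0.0417 -0.3167"}}

```text
time_s: 7.95
tool_pos: [0.4743, -0.0123, 0.1456]
orientation: [[0.41, 0.912, -0.0], [0.912, -0.41, -0.003], [-0.003, 0.001, -1.0]]
ft_force: [-0.2, -0.2, -0.2]
gripper_width: 1.001
gripper_force: 0.0
```

```bash
python3 - <<'E'
from h import *
c=read_camera("top");np.savez("t1.npz",**c);W=world(c)
m=(W[...,2]>.082)&(W[...,2]<.095)&(abs(W[...,0]-.39)<.11)&(abs(W[...,1]-.269)<.11)
p=W[m];print(len(p),np.median(p[:,2]),cv2.minAreaRect((p[:,:2]*1000).astype(np.float32)))
E
python3 go.py 476.2 -3.5 150 107.1
```

```text
327 0.08666744345875041 ((391.4700927734375, 270.0352783203125), (132.18931579589844, 61.04627990722656), 10.875678062438965)
pos [474.4 -12.7 145.5] psi 65.91 w 0.999 t 8.0 F [ 0.8 -1.8 -0. ]
shift [ 0.0092 -0.0021 -0.0045] yaw -41.19 q7 -37.9
```

tote_deep stands at rim height about 0.087 m (nested would be 0.078), centre (391.5, 270.0). Next, tote_mid.

In the tool's units: 0.05 m is 0.0833, 0.0092 m is 0.0153, -41.2 degrees is -0.2289.

{"method": "arm_command", "body": {"moves": "0.0854 0.0153 -0.0035 0 -0.2289; 0.0854 0.0153 -0.0035 0 -0.2289; 0.0854 0.0153 -0.0035 0 -0.2289; 0.0854 0.0153 -0.0035 0 -0.2289; 0.0854 0.0153 -0.0035 0 -0.2289; 0.0854 0.0153 -0.0035 0.0333 -0.2289; 0.0854 0.0153 -0.0035 0.0833 -0.2289; 0.0854 0.0153 -0.0035 0.0833 -0.2289"}}

```text
time_s: 8.67
tool_pos: [0.4721, 0.0038, 0.0929]
orientation: [[-0.294, 0.956, -0.008], [0.956, 0.294, 0.0], [0.002, -0.007, -1.0]]
ft_force: [0.7, -1.0, -0.2]
gripper_width: 0.999
gripper_force: 0.0
```

{"method": "arm_command", "body": {"moves": "0.0854 0 0 0 0; 0.0854 0 0 0 0"}}

```text
time_s: 8.83
tool_pos: [0.4754, 0.0042, 0.0968]
orientation: [[-0.294, 0.956, 0.0], [0.956, 0.294, 0.0], [0.0, 0.0, -1.0]]
ft_force: [1.4, -0.4, 1.1]
gripper_width: 0.997
gripper_force: 0.0
```

```bash
python3 go.py 476.2 -3.5 20 107.1
```

```text
pos [475.4   4.2  96.8] psi 107.12 w 0.997 t 8.8333 F [ 1.4 -0.4  1.1]
shift [-0.0076 -0.0015  0.0768] yaw 0.02 q7 -10.8
```

In the tool's units: 0.076 m is 0.1267, -0.0076 m is -0.0127.

{"method": "arm_command", "body": {"moves": "0.0854 -0.0127 -0.0025 0.0167 0; 0.0854 -0.0127 -0.0025 0.0583 0; 0.0854 -0.0127 -0.0025 0.1 0; 0.0854 -0.0127 -0.0025 0.1267 0; 0.0854 -0.0127 -0.0025 0.1267 0; 0.0854 -0.0127 -0.0025 0.1267 0; 0.05 -0.0127 -0.0025 0.1267 0; 0.05 -0.0127 -0.0025 0.1267 0"}}

```text
time_s: 9.5
tool_pos: [0.4771, -0.0041, 0.0215]
orientation: [[-0.294, 0.956, 0.002], [0.956, 0.294, 0.0], [-0.001, 0.002, -1.0]]
ft_force: [0.5, -0.0, -0.3]
gripper_width: 0.745
gripper_force: 0.0
```

{"method": "arm_command", "body": {"moves": "0.05 0 0 0 0; 0.05 0 0 0 0; 0.05 0 0 0 0; 0.05 0 0 0 0; 0.05 0 0 0 0"}}

```text
time_s: 9.92
tool_pos: [0.4768, -0.0042, 0.0217]
orientation: [[-0.294, 0.956, 0.002], [0.956, 0.294, -0.0], [-0.001, 0.002, -1.0]]
ft_force: [-1.2, -0.1, 5.5]
gripper_width: 0.689
gripper_force: 42.3
```

In the tool's units: -0.145 m is -0.2417, -0.14 m is -0.2333.

{"method": "arm_command", "body": {"moves": "0.05 0 0 -0.0333 0; 0.05 0 0 -0.1 0; 0.05 0 0 -0.1667 0; 0.05 0 0 -0.2333 0; 0.05 0 0 -0.2417 0; 0.05 0 0 -0.2417 0"}}

```text
time_s: 10.42
tool_pos: [0.4782, -0.0042, 0.1684]
orientation: [[-0.293, 0.956, 0.008], [0.956, 0.293, -0.0], [-0.003, 0.007, -1.0]]
ft_force: [-0.1, -0.2, -2.7]
gripper_width: 0.683
gripper_force: 45.6
```

```bash
python3 go.py 391.5 270 165 11
```

```text
pos [478.2  -4.2 168.4] psi 107.06 w 0.683 t 10.4167 F [-0.1 -0.2 -2.7]
shift [ 0.2876 -0.0025  0.0027] yaw 96.06 q7 -5.1
```

In the tool's units: 0.2876 m is 0.4793, -0.0025 m is -0.0042, 57 degrees is 0.3167.

{"method": "arm_command", "body": {"moves": "0.05 0.4793 -0.0042 0 0.3167; 0.05 0.4793 -0.0042 0 0.3167; 0.05 0.4793 -0.0042 0 0.3167; 0.05 0.4793 -0.0042 0 0.3167; 0.05 0.4793 -0.0042 0 0.3167; 0.05 0.4793 -0.0042 0 0.3167; 0.05 0.4793 -0.0042 0 0.3167; 0.05 0.4793 -0.0042 0 0.3167"}}

```text
time_s: 11.08
tool_pos: [0.3861, 0.2753, 0.1641]
orientation: [[0.597, 0.803, -0.002], [0.803, -0.597, 0.002], [0.001, -0.003, -1.0]]
ft_force: [0.4, 0.8, -1.5]
gripper_width: 0.686
gripper_force: 45.6
```

```bash
python3 go.py 391.5 270 165 11
```

```text
pos [386.1 275.3 164.1] psi 53.38 w 0.686 t 11.0833 F [ 0.4  0.8 -1.5]
shift [-0.001   0.0075 -0.001 ] yaw 42.38 q7 -87.0
```

In the tool's units: 0.0075 m is 0.0125, -0.001 m is -0.0017, 42.4 degrees is 0.2356.

{"method": "arm_command", "body": {"moves": "0.05 -0.0017 0.0125 0 0.2356; 0.05 -0.0017 0.0125 0 0.2356; 0.05 -0.0017 0.0125 0 0.2356; 0.05 -0.0017 0.0125 0 0.2356; 0.05 -0.0017 0.0125 0 0.2356; 0.05 -0.0017 0.0125 0 0.2356; 0.05 -0.0017 0.0125 0 0.2356; 0.05 -0.0017 0.0125 0 0.2356"}}

```text
time_s: 11.75
tool_pos: [0.3934, 0.2639, 0.164]
orientation: [[0.981, 0.193, -0.002], [0.193, -0.981, -0.003], [-0.003, 0.002, -1.0]]
ft_force: [-0.6, -0.2, -2.1]
gripper_width: 0.685
gripper_force: 45.6
```

In the tool's units: 0.03 m is 0.05, 0.02 m is 0.0333.

{"method": "arm_command", "body": {"moves": "0.05 0 0 0.0167 0; 0.05 0 0 0.0333 0; 0.05 0 0 0.05 0; 0.05 0 0 0.05 0; 0.05 0 0 0.05 0"}}

```text
time_s: 12.17
tool_pos: [0.3937, 0.2641, 0.1341]
orientation: [[0.982, 0.19, -0.002], [0.19, -0.982, -0.002], [-0.003, 0.001, -1.0]]
ft_force: [0.8, -0.2, -0.8]
gripper_width: 0.685
gripper_force: 45.6
```

```bash
python3 go.py 391.5 270 105.7 11
```

```text
pos [393.7 264.1 134.1] psi 10.94 w 0.685 t 12.1667 F [ 0.8 -0.2 -0.8]
shift [-0.001  -0.0062  0.0284] yaw -0.06 q7 -121.2
```

{"method": "arm_command", "body": {"moves": "0.05 -0.0017 -0.0103 0.0083 0; 0.05 -0.0017 -0.0103 0.0167 0; 0.05 -0.0017 -0.0103 0.025 0; 0.05 -0.0017 -0.0103 0.025 0; 0.05 -0.0017 -0.0103 0.025 0"}}

```text
time_s: 12.58
tool_pos: [0.3921, 0.2706, 0.12]
orientation: [[0.982, 0.19, -0.001], [0.19, -0.982, -0.001], [-0.001, 0.0, -1.0]]
ft_force: [0.5, -0.3, -1.9]
gripper_width: 0.684
gripper_force: 45.6
```

```bash
python3 go.py 391.5 270 105.7 11;python3 - <<'E'
from h import *
c=read_camera("top");d=read_camera("scene")
a=np.hstack([cv2.resize(k["image"][v:v+140,u:u+140,::-1],(400,400),interpolation=cv2.INTER_CUBIC) for k,u,v in((c,120,165),(d,230,70))])
cv2.imwrite("pics/mid.png",a)
E
```

```text
pos [392.1 270.6 120. ] psi 10.94 w 0.684 t 12.5833 F [ 0.5 -0.3 -1.9]
shift [-0.0007  0.0004  0.0143] yaw -0.06 q7 -122.1
```

View pics/mid.png

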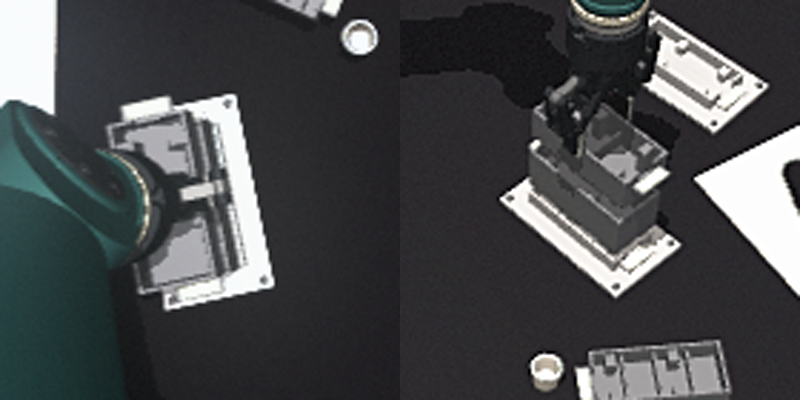

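tote_mid's tab is at the +x end, top crop (147,107) and scene crop (652,182). tote_deep's tab is at the -x end, (190,297). They are aligned, so I'll lower it.

In the tool's units: 0.0155 m is 0.0258, -0.0007 m is -0.0012.

{"method": "arm_command", "body": {"moves": "0.05 -0.0012 0 0.01 0; 0.05 -0.0012 0 0.0167 0; 0.05 -0.0012 0 0.0217 0; 0.05 -0.0012 0 0.0242 0; 0.05 -0.0012 0 0.0258 0; 0.05 -0.0012 0 0.0258 0"}}

```text
time_s: 13.18
tool_pos: [0.3914, 0.2703, 0.1056]
orientation: [[0.982, 0.19, -0.001], [0.19, -0.982, -0.001], [-0.001, 0.001, -1.0]]
ft_force: [-1.8, -2.0, 10.2]
gripper_width: 0.687
gripper_force: 46.8
```

Contact at 105.6 mm, where 105.7 is expected. I'll release and rise.

In the tool's units: -0.1 m is -0.1667, -0.07 m is -0.1167.

{"method": "arm_command", "body": {"moves": "0.05 0 0 -0.0008 0; 0.0854 0 0 -0.0008 0; 0.0854 0 0 -0.0008 0; 0.0854 0 0 -0.0008 0; 0.0854 0 0 -0.05 0; 0.0854 0 0 -0.1167 0; 0.0854 0 0 -0.1667 0; 0.0854 0 0 -0.1667 0"}}

```text
time_s: 13.85
tool_pos: [0.3952, 0.2735, 0.2101]
orientation: [[0.982, 0.189, 0.009], [0.189, -0.982, 0.007], [0.01, -0.006, -1.0]]
ft_force: [0.7, 0.1, 0.0]
gripper_width: 1.0
gripper_force: 0.0
```

```bash
python3 go.py 606.5 205.6 150 64
```

```text
pos [395.2 273.5 210.1] psi 10.91 w 1.0 t 13.85 F [0.7 0.1 0. ]
shift [0.194  0.107  0.0615] yaw -53.09 q7 -121.0
```

In the tool's units: 0.194 m is 0.3233, 0.107 m is 0.1783, -53.1 degrees is -0.295.

{"method": "arm_command", "body": {"moves": "0.0854 0.3233 0.1783 0 -0.295; 0.0854 0.3233 0.1783 0 -0.295; 0.0854 0.3233 0.1783 0 -0.295; 0.0854 0.3233 0.1783 0 -0.295; 0.0854 0.3233 0.1783 0.1 -0.295; 0.0854 0.3233 0.1783 0.1 -0.295; 0.0854 0.3233 0.1783 0.1333 -0.295; 0.0854 0.3233 0.1783 0.1333 -0.295"}}

```text
time_s: 14.52
tool_pos: [0.6011, 0.1988, 0.1189]
orientation: [[0.437, 0.899, -0.008], [0.899, -0.437, -0.003], [-0.007, -0.006, -1.0]]
ft_force: [-2.0, -1.2, -0.1]
gripper_width: 0.994
gripper_force: 0.0
```

{"method": "arm_command", "body": {"moves": "0.0854 0 0 0 0; 0.0854 0 0 0 0"}}

```text
time_s: 14.68
tool_pos: [0.6023, 0.2023, 0.124]
orientation: [[0.439, 0.898, -0.001], [0.898, -0.439, 0.0], [-0.0, -0.001, -1.0]]
ft_force: [-1.1, 0.1, -0.2]
gripper_width: 1.0
gripper_force: 0.0
```

```bash
python3 - <<'E'
from h import *
c=read_camera("top");W=world(c)
for n,a,b,x,y in(("stack",.132,.147,.391,.270),("low",.034,.05,.606,.205)):
    m=(W[...,2]>a)&(W[...,2]<b)&(abs(W[...,0]-x)<.1)&(abs(W[...,1]-y)<.1)
    p=W[m];print(n,len(p),np.median(p[:,2]),cv2.minAreaRect((p[:,:2]*1000).astype(np.float32)))
E
python3 go.py 606.5 205.6 8 64
```

```text
stack 384 0.13776017109457658 ((393.5066223144531, 270.0382385253906), (131.827392578125, 61.087562561035156), 11.04837703704834)
low 0 nan ((0.0, 0.0), (0.0, 0.0), 0.0)
pos [602.6 202.8 124.9] psi 63.96 w 1.003 t 14.7333 F [-0.1  0.5  0.3]
shift [0.0042 0.0023 0.1169] yaw -0.04 q7 -59.4
  return _methods._mean(a, axis=axis, dtype=dtype,
  ret = ret.dtype.type(ret / rcount)
```

In the tool's units: 0.115 m is 0.1917, 0.105 m is 0.175.

{"method": "arm_command", "body": {"moves": "0.0854 0.007 0.0038 0.0167 0; 0.0854 0.007 0.0038 0.075 0; 0.0854 0.007 0.0038 0.1333 0; 0.0854 0.007 0.0038 0.175 0; 0.0854 0.007 0.0038 0.1917 0; 0.0854 0.007 0.0038 0.1917 0; 0.0854 0.007 0.0038 0.1917 0"}}

```text
time_s: 15.32
tool_pos: [0.6067, 0.2058, 0.0102]
orientation: [[0.438, 0.899, 0.001], [0.899, -0.438, 0.0], [0.001, 0.001, -1.0]]
ft_force: [0.4, 0.4, 0.2]
gripper_width: 1.002
gripper_force: 0.0
```

{"method": "arm_command", "body": {"moves": "0.05 0 0 0 0; 0.05 0 0 0 0; 0.05 0 0 0 0; 0.05 0 0 0 0; 0.05 0 0 0 0; 0.05 0 0 0 0"}}

```text
time_s: 15.82
tool_pos: [0.6077, 0.2059, 0.0123]
orientation: [[0.438, 0.899, 0.003], [0.899, -0.438, 0.001], [0.003, 0.002, -1.0]]
ft_force: [-1.5, -0.4, 4.6]
gripper_width: 0.685
gripper_force: 42.0
```

{"method": "arm_command", "body": {"moves": "0.05 0 0 -0.0333 0; 0.05 0 0 -0.1 0; 0.05 0 0 -0.1667 0; 0.05 0 0 -0.2333 0; 0.05 0 0 -0.3 0; 0.05 0 0 -0.3083 0; 0.05 0 0 -0.3083 0; 0.05 0 0 -0.3083 0"}}

```text
time_s: 16.48
tool_pos: [0.6059, 0.2047, 0.1953]
orientation: [[0.438, 0.899, 0.001], [0.899, -0.438, -0.0], [0.0, 0.001, -1.0]]
ft_force: [-0.6, 0.1, -1.5]
gripper_width: 0.676
gripper_force: 43.8
```

```bash
python3 go.py 392.5 270 195 11
```

```text
pos [605.9 204.7 195.3] psi 64.01 w 0.676 t 16.4833 F [-0.6  0.1 -1.5]
shift [-3.480e-02 -2.205e-01  2.000e-04] yaw 53.01 q7 -57.9
```

In the tool's units: -0.2205 m is -0.3675, -0.0348 m is -0.058, 53 degrees is 0.2944.

{"method": "arm_command", "body": {"moves": "0.05 -0.058 -0.3675 0 0.2944; 0.05 -0.058 -0.3675 0 0.2944; 0.05 -0.058 -0.3675 0 0.2944; 0.05 -0.058 -0.3675 0 0.2944; 0.05 -0.058 -0.3675 0 0.2944; 0.05 -0.058 -0.3675 0 0.2944; 0.05 -0.058 -0.3675 0 0.2944; 0.05 -0.058 -0.3675 0 0.2944"}}

```text
time_s: 17.15
tool_pos: [0.3894, 0.2696, 0.1928]
orientation: [[0.982, 0.19, -0.004], [0.19, -0.982, -0.003], [-0.005, 0.003, -1.0]]
ft_force: [-0.3, -0.4, -1.2]
gripper_width: 0.681
gripper_force: 43.9
```

{"method": "arm_command", "body": {"moves": "0.05 0 0 0 0; 0.05 0 0 0 0"}}

```text
time_s: 17.32
tool_pos: [0.3917, 0.2695, 0.1934]
orientation: [[0.981, 0.193, -0.003], [0.193, -0.981, -0.003], [-0.003, 0.002, -1.0]]
ft_force: [0.4, -0.1, -0.4]
gripper_width: 0.677
gripper_force: 43.9
```

```bash
python3 go.py 392.5 270 147.3 11
```

```text
pos [391.7 269.5 193.4] psi 11.13 w 0.677 t 17.3167 F [ 0.4 -0.1 -0.4]
shift [ 0.001  -0.0005  0.0461] yaw 0.13 q7 -121.0
```

In the tool's units: 0.032 m is 0.0533, 0.001 m is 0.0017, 0.1 degrees is 0.0006.

{"method": "arm_command", "body": {"moves": "0.05 0.0017 -0.0008 0.0167 0.0006; 0.05 0.0017 -0.0008 0.0367 0.0006; 0.05 0.0017 -0.0008 0.0533 0.0006; 0.05 0.0017 -0.0008 0.0533 0.0006; 0.05 0.0017 -0.0008 0.0533 0.0006"}}

```text
time_s: 17.73
tool_pos: [0.3932, 0.2703, 0.1616]
orientation: [[0.982, 0.189, -0.002], [0.189, -0.982, -0.002], [-0.003, 0.001, -1.0]]
ft_force: [-0.0, 0.0, -1.2]
gripper_width: 0.685
gripper_force: 43.9
```

```bash
python3 go.py 392.5 270 147.3 11;python3 - <<'E'
from h import *
c=read_camera("top");d=read_camera("scene")
a=np.hstack([cv2.resize(k["image"][v:v+140,u:u+140,::-1],(400,400),interpolation=cv2.INTER_CUBIC) for k,u,v in((c,120,165),(d,230,70))])
cv2.imwrite("pics/low.png",a)
E
```

```text
pos [393.2 270.3 161.6] psi 10.91 w 0.685 t 17.7333 F [-0.   0.  -1.2]
shift [-0.0007  0.0001  0.0143] yaw -0.09 q7 -121.6
```

View pics/low.png

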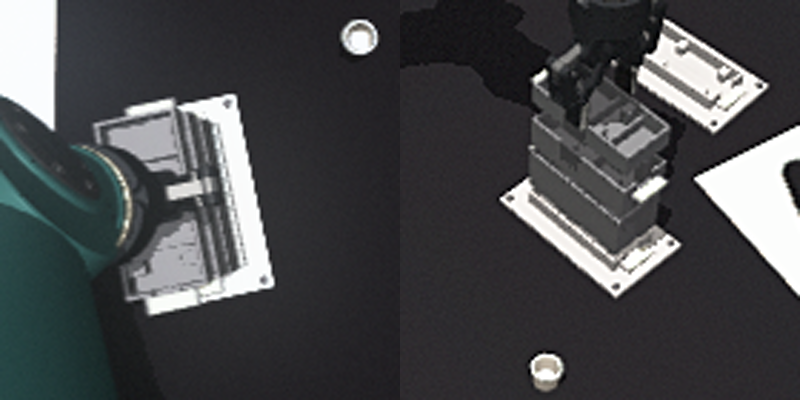

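tote_low's tab is at the -x end, top crop (172,303), opposite tote_mid's tab at the +x end, scene crop (650,188). The crucible hasn't moved. Lowering.

In the tool's units: 0.0155 m is 0.0258, -0.0007 m is -0.0012.

{"method": "arm_command", "body": {"moves": "0.05 -0.0012 0 0.01 0; 0.05 -0.0012 0 0.0167 0; 0.05 -0.0012 0 0.0217 0; 0.05 -0.0012 0 0.0242 0; 0.05 -0.0012 0 0.0258 0; 0.05 -0.0012 0 0.0258 0"}}

```text
time_s: 18.33
tool_pos: [0.393, 0.2709, 0.1473]
orientation: [[0.982, 0.19, -0.0], [0.19, -0.982, -0.0], [-0.0, 0.0, -1.0]]
ft_force: [-0.2, -0.0, -1.0]
gripper_width: 0.679
gripper_force: 43.9
```

In the tool's units: 0.001 m is 0.0017.

{"method": "arm_command", "body": {"moves": "0.05 0 0 0.0017 0; 0.05 0 0 0.0017 0; 0.05 0 0 0.0017 0"}}

```text
time_s: 18.58
tool_pos: [0.3933, 0.271, 0.1472]
orientation: [[0.982, 0.189, 0.0], [0.189, -0.982, 0.0], [0.001, -0.0, -1.0]]
ft_force: [-1.7, -1.2, 4.8]
gripper_width: 0.679
gripper_force: 44.8
```

Contact at 147.2 mm, where 147.3 is expected. I'll release and rise.

In the tool's units: -0.075 m is -0.125, -0.06 m is -0.1.

{"method": "arm_command", "body": {"moves": "0.05 0 0 0 0; 0.0854 0 0 0 0; 0.0854 0 0 0 0; 0.0854 0 0 0 0; 0.0854 0 0 -0.05 0; 0.0854 0 0 -0.1 0; 0.0854 0 0 -0.125 0; 0.0854 0 0 -0.125 0"}}

```text
time_s: 19.25
tool_pos: [0.3952, 0.2728, 0.2246]
orientation: [[0.982, 0.189, 0.006], [0.189, -0.982, 0.005], [0.007, -0.004, -1.0]]
ft_force: [0.7, 0.7, 0.1]
gripper_width: 1.003
gripper_force: 0.0
```

```bash
python3 go.py 408.2 -290.2 150 64.9
```

```text
pos [395.2 272.8 224.6] psi 10.92 w 1.003 t 19.25 F [0.7 0.7 0.1]
shift [-0.0944  0.5555  0.072 ] yaw -53.98 q7 -120.9
```

```bash
python3 go.py 490 -10 215 40
```

```text
pos [395.2 272.8 224.6] psi 10.92 w 1.003 t 19.25 F [0.7 0.7 0.1]
shift [0.0394 0.2956 0.0088] yaw -29.08 q7 -120.9
```

In the tool's units: 0.2956 m is 0.4927, 0.0394 m is 0.0657, -29 degrees is -0.1611.

{"method": "arm_command", "body": {"moves": "0.0854 0.0657 0.4927 0 -0.1611; 0.0854 0.0657 0.4927 0 -0.1611; 0.0854 0.0657 0.4927 0 -0.1611; 0.0854 0.0657 0.4927 0 -0.1611; 0.0854 0.0657 0.4927 0 -0.1611; 0.0854 0.0657 0.4927 0 -0.1611; 0.0854 0.0657 0.4927 0 -0.1611; 0.0854 0.0657 0.4927 0 -0.1611"}}

```text
time_s: 19.92
tool_pos: [0.488, -0.0165, 0.2205]
orientation: [[0.77, 0.638, -0.001], [0.638, -0.77, -0.002], [-0.002, 0.001, -1.0]]
ft_force: [0.6, 1.4, -0.5]
gripper_width: 1.002
gripper_force: 0.0
```

```bash
python3 - <<'E'
from h import *
c=read_camera("top");W=world(c)
m=(W[...,2]>.17)&(W[...,2]<.185)&(abs(W[...,0]-.391)<.1)&(abs(W[...,1]-.27)<.1)
p=W[m];print(len(p),np.median(p[:,2]),cv2.minAreaRect((p[:,:2]*1000).astype(np.float32)))
E
python3 go.py 408.2 -290.2 110 64.9
```

```text
417 0.17488769519735847 ((393.3976745605469, 270.10406494140625), (131.8047637939453, 60.95527267456055), 10.831855773925781)
pos [489.6 -21.6 220.6] psi 39.29 w 1.0 t 19.9667 F [ 1.2 -2.9  0.3]
shift [-0.2329  0.1558  0.1118] yaw -25.61 q7 -54.9
```

In the tool's units: -0.2329 m is -0.3882, 0.1558 m is 0.2597, -25.6 degrees is -0.1422.

{"method": "arm_command", "body": {"moves": "0.0854 -0.3882 0.2597 0.1667 -0.1422; 0.0854 -0.3882 0.2597 0.1667 -0.1422; 0.0854 -0.3882 0.2597 0.1667 -0.1422; 0.0854 -0.3882 0.2597 0.1667 -0.1422; 0.0854 -0.3882 0.2597 0.1667 -0.1422; 0.0854 -0.3882 0.2597 0.1667 -0.1422; 0.0854 -0.3882 0.2597 0.1667 -0.1422; 0.0854 -0.3882 0.2597 0.1667 -0.1422"}}

```text
time_s: 20.63
tool_pos: [0.4051, -0.2861, 0.1189]
orientation: [[0.422, 0.907, -0.004], [0.907, -0.422, -0.001], [-0.003, -0.004, -1.0]]
ft_force: [0.3, 0.6, -0.3]
gripper_width: 1.0
gripper_force: 0.0
```

{"method": "arm_command", "body": {"moves": "0.05 0 0 0 0; 0.05 0 0 0 0; 0.05 0 0 0 0"}}

```text
time_s: 20.88
tool_pos: [0.4097, -0.2791, 0.1211]
orientation: [[0.412, 0.911, -0.0], [0.911, -0.412, 0.001], [0.001, -0.001, -1.0]]
ft_force: [0.4, 0.1, 0.1]
gripper_width: 0.606
gripper_force: 0.0
```

```bash
python3 go.py 408.2 -290.2 15 64.9
```

```text
pos [ 409.7 -279.1  121.1] psi 65.64 w 0.606 t 20.8833 F [0.4 0.1 0.1]
shift [-0.0108  0.0033  0.1061] yaw 0.74 q7 0.4
```

In the tool's units: 0.085 m is 0.1417, -0.0108 m is -0.018, 0.7 degrees is 0.0039.

{"method": "arm_command", "body": {"moves": "0.05 -0.018 0.0055 0.0167 0.0039; 0.05 -0.018 0.0055 0.0667 0.0039; 0.05 -0.018 0.0055 0.1083 0.0039; 0.05 -0.018 0.0055 0.1417 0.0039; 0.05 -0.018 0.0055 0.1417 0.0039; 0.05 -0.018 0.0055 0.1417 0.0039"}}

```text
time_s: 21.38
tool_pos: [0.4076, -0.291, 0.0356]
orientation: [[0.424, 0.906, -0.002], [0.906, -0.424, 0.001], [0.0, -0.002, -1.0]]
ft_force: [-0.1, 0.8, 0.2]
gripper_width: 0.585
gripper_force: 0.0
```

```bash
python3 go.py 408.2 -290.2 15 64.9
```

```text
pos [ 407.6 -291.    35.6] psi 64.92 w 0.585 t 21.3833 F [-0.1  0.8  0.2]
shift [0.0009 0.0002 0.0206] yaw 0.02 q7 -0.3
```

In the tool's units: 0.02 m is 0.0333, 0.001 m is 0.0017.

{"method": "arm_command", "body": {"moves": "0.05 0.0017 0 0.0167 0; 0.05 0.0017 0 0.0333 0; 0.05 0.0017 0 0.0333 0; 0.005 0.0017 0 0.0333 0; 0.005 0.0017 0 0.0333 0; 0.005 0.0017 0 0.0333 0; 0.005 0.0017 0 0.0333 0; 0.005 0.0017 0 0.0333 0"}}

```text
time_s: 22.05
tool_pos: [0.4081, -0.2913, 0.0167]
orientation: [[0.426, 0.905, 0.0], [0.905, -0.426, -0.0], [-0.0, 0.0, -1.0]]
ft_force: [-0.8, 0.2, 1.2]
gripper_width: 0.056
gripper_force: 1.0
```

{"method": "arm_command", "body": {"moves": "0.005 0 0 0 0; 0.005 0 0 0 0; 0.005 0 0 0 0; 0.005 0 0 0 0"}}

```text
time_s: 22.38
tool_pos: [0.4081, -0.2913, 0.0167]
orientation: [[0.426, 0.905, 0.0], [0.905, -0.426, -0.0], [-0.0, 0.0, -1.0]]
ft_force: [0.2, 0.4, 5.8]
gripper_width: 0.059
gripper_force: 2.8
```

The gripper reads about 5 mm, but the handle is 12 mm wide, so something is off. I'll look.

Run:
```python
from h import *
c=read_camera("top");d=read_camera("scene")
a=np.hstack([cv2.resize(k["image"][v:v+90,u:u+90,::-1],(400,400),interpolation=cv2.INTER_CUBIC) for k,u,v in((c,360,180),(d,85,180))])
cv2.imwrite("pics/cov.png",a)
W=world(dict(np.load("top0.npz")));m=(abs(W[...,0]-.408)<.08)&(abs(W[...,1]+.29)<.08)&(W[...,2]>.02)
p=W[m];print(len(p),p[:,2].max(),cv2.minAreaRect((p[:,:2]*1000).astype(np.float32)))
```

```text
138 0.04059315659874525 ((408.256103515625, -289.9315490722656), (59.70699691772461, 12.426336288452148), 65.03560638427734)
```

View pics/cov.png

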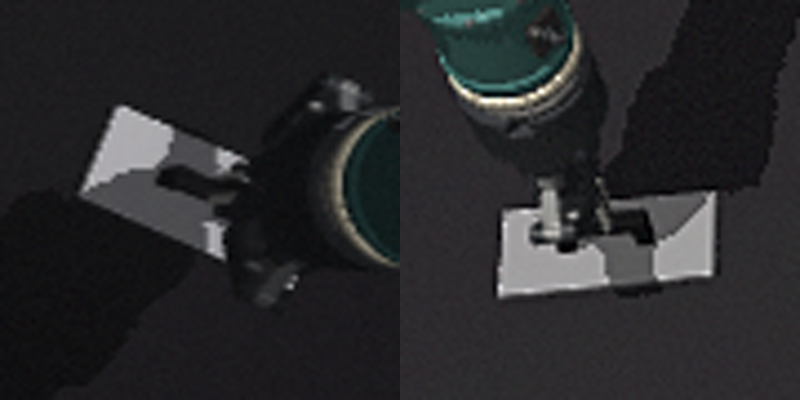

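{"method": "arm_command", "body": {"moves": "0 0 0 0 0; 0 0 0 0 0; 0 0 0 0 0; 0 0 0 0 0", "newtons": 40}}

```text
time_s: 22.82
tool_pos: [0.4082, -0.2912, 0.0165]
orientation: [[0.425, 0.905, 0.0], [0.905, -0.425, -0.0], [-0.0, 0.0, -1.0]]
ft_force: [-0.6, 0.5, 5.7]
gripper_width: 0.002
gripper_force: 2.7
```

{"method": "arm_command", "body": {"moves": "0.05 0 0 0 0; 0.05 0 0 0 0; 0.05 0 0 0 0; 0.05 0 0 0 0; 0.05 0 0 0 0"}}

```text
time_s: 23.23
tool_pos: [0.4116, -0.2928, 0.0178]
orientation: [[0.425, 0.905, 0.006], [0.905, -0.425, -0.003], [-0.0, 0.007, -1.0]]
ft_force: [1.2, -0.6, 15.5]
gripper_width: 0.586
gripper_force: 6.3
```

In the tool's units: -0.12 m is -0.2, -0.09 m is -0.15.

{"method": "arm_command", "body": {"moves": "0.05 0 0 -0.05 0; 0.05 0 0 -0.1 0; 0.05 0 0 -0.15 0; 0.05 0 0 -0.2 0; 0.05 -0.1333 0 -0.2 0; 0.05 -0.2 0 -0.2 0; 0.05 -0.2 0 -0.2 0"}}

```text
time_s: 23.82
tool_pos: [0.3569, -0.4015, 0.1371]
orientation: [[0.424, 0.906, 0.001], [0.906, -0.424, -0.002], [-0.001, 0.002, -1.0]]
ft_force: [1.1, -0.7, -0.2]
gripper_width: 0.584
gripper_force: 0.0
```

```bash
python3 - <<'E'
from h import *
c=read_camera("top");d=read_camera("scene")
a=np.hstack([cv2.resize(k["image"][v:v+90,u:u+90,::-1],(400,400),interpolation=cv2.INTER_CUBIC) for k,u,v in((c,360,180),(d,85,180))])
cv2.imwrite("pics/cov2.png",a)
W=world(c);m=(abs(W[...,0]-.408)<.08)&(abs(W[...,1]+.29)<.08)
for a,b in((.004,.06),(.02,.06)):
    p=W[m&(W[...,2]>a)&(W[...,2]<b)];print(len(p),p[:,2].max(),cv2.minAreaRect((p[:,:2]*1000).astype(np.float32)))
E
python3 go.py 408.2 -290.2 120 64.9
```

```text
1202 0.042018498070373084 ((394.7843322753906, -277.34344482421875), (184.17840576171875, 99.96731567382812), 63.034812927246094)
136 0.042018498070373084 ((408.1553649902344, -290.0165710449219), (59.93130874633789, 12.115513801574707), 65.01322937011719)
pos [ 352.9 -406.9  136.5] psi 64.18 w 0.585 t 23.9167 F [0.2 0.8 0.3]
shift [ 0.1293 -0.0011  0.0159] yaw -0.72 q7 14.2
```

View pics/cov2.png

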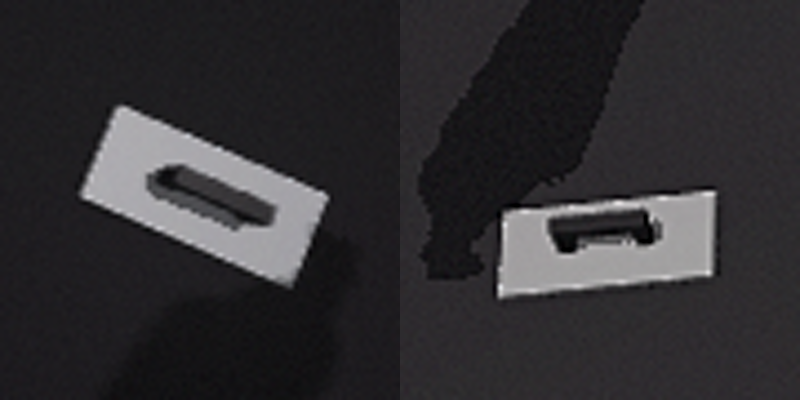

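Run:
```python
from h import *
d=dict(np.load("scene0.npz"));c=dict(np.load("top0.npz"))
X=[[.4081,-.2913,z] for z in(.017,.035,.054,.09)]
print("scene crop",((proj(d,X)-[85,180])*400/90).round()+[400,0]);print("top",((proj(c,X)-[360,180])*400/90).round())
```

```text
scene crop [[605. 236.]
 [598. 222.]
 [591. 207.]
 [577. 178.]]
top [[210. 194.]
 [224. 193.]
 [238. 193.]
 [268. 192.]]
```

{"method": "arm_command", "body": {"moves": "0.012 0 0 0 0; 0.012 0 0 0 0; 0.012 0 0 0 0; 0.012 0 0 0 0; 0.012 0 0 0 0"}}

```text
time_s: 24.33
tool_pos: [0.3579, -0.3983, 0.1362]
orientation: [[0.423, 0.906, -0.0], [0.906, -0.423, 0.001], [0.001, -0.0, -1.0]]
ft_force: [-0.5, -0.1, -0.3]
gripper_width: 0.14
gripper_force: 0.0
```

Run:
```python
from h import *
d=read_camera("scene");s=sense();R=s["orientation"];p=s["tool_pos"];print(s["gripper_width"],s["ft_force"],p)
X=[p-R[:,2]*k for k in(0,.0187,.054+.0187)];q=proj(d,X);print(q.round(1))
u,v=(q[1]-30).astype(int);print(u,v,((q-[u,v])*10).round())
a=cv2.resize(d["image"][v:v+60,u:u+60,::-1],(600,600),interpolation=cv2.INTER_CUBIC)
a=np.clip(a.astype(float)*2.5,0,255).astype(np.uint8)
for x,y in((q-[u,v])*10):cv2.circle(a,(int(x),int(y)),4,(0,0,255),1)
cv2.imwrite("pics/grip.png",a)
```

```text
0.1422821042243105 [0.00388656 0.10269215 1.1444291 ] [ 0.35774618 -0.39860557  0.13625293]
[[ 73.5 215.6]
 [ 71.1 211.9]
 [ 63.8 200.5]]
41 181 [[325. 346.]
 [301. 309.]
 [228. 195.]]
```

View pics/grip.png

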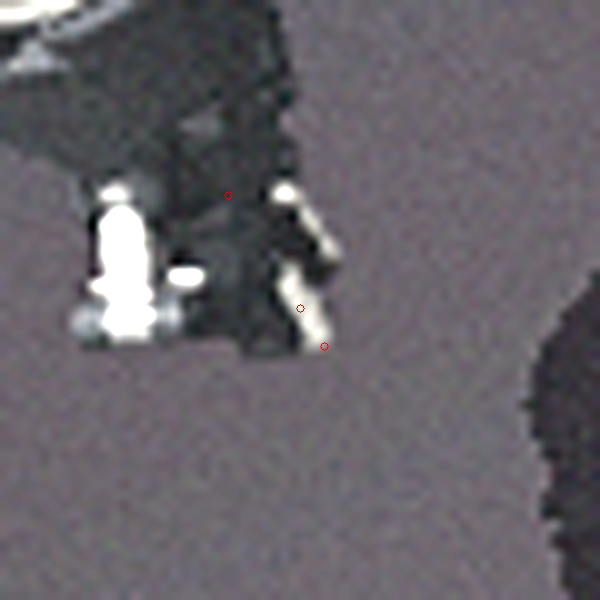

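The pad strip (white, (290,270) to (325,346)) runs from the TCP to about 37 mm behind it. The bar was on the tip half of the pads, so the adaptive fingers probably tilted and shut around it. I'll grip lower, with the bar at or above pad centre.

```bash
python3 go.py 408.2 -290 60 65
```

```text
pos [ 357.7 -398.6  136.3] psi 64.95 w 0.142 t 24.3833 F [0.  0.1 1.1]
shift [ 0.1197 -0.0003  0.0763] yaw -0.05 q7 14.1
```

In the tool's units: 0.12 m is 0.2, 0.04 m is 0.0667.

{"method": "arm_command", "body": {"moves": "0.04 0.0667 0 0 0; 0.04 0.1333 0 0 0; 0.04 0.2 0 0 0; 0.04 0.2 0 0.0333 0; 0.04 0.2 0 0.1 0; 0.04 0.2 0 0.1267 0; 0.04 0.2 0 0.1267 0; 0.04 0.2 0 0.1267 0"}}

```text
time_s: 25.05
tool_pos: [0.4078, -0.2904, 0.0598]
orientation: [[0.425, 0.905, -0.002], [0.905, -0.425, 0.001], [0.0, -0.002, -1.0]]
ft_force: [-1.0, -0.5, 0.1]
gripper_width: 0.467
gripper_force: 0.0
```

```bash
python3 go.py 408.2 -290 11 65
```

```text
pos [ 407.8 -290.4   59.8] psi 64.88 w 0.467 t 25.05 F [-1.  -0.5  0.1]
shift [0.0005 0.0003 0.0488] yaw -0.12 q7 -0.3
```

In the tool's units: 0.048 m is 0.08, 0.044 m is 0.0733.

{"method": "arm_command", "body": {"moves": "0.04 0 0 0.0333 0; 0.04 0 0 0.0583 0; 0.04 0 0 0.0733 0; 0.04 0 0 0.08 0; 0.04 0 0 0.08 0; 0.04 0 0 0.08 0"}}

```text
time_s: 25.55
tool_pos: [0.4086, -0.2915, 0.0131]
orientation: [[0.426, 0.905, 0.001], [0.905, -0.426, -0.001], [-0.0, 0.001, -1.0]]
ft_force: [-0.1, 0.5, -0.3]
gripper_width: 0.464
gripper_force: 0.0
```

{"method": "arm_command", "body": {"moves": "0.009 0 0 0 0; 0.009 0 0 0 0; 0.009 0 0 0 0; 0.009 0 0 0 0; 0.009 0 0 0 0; 0.009 0 0 0 0", "newtons": 30}}

```text
time_s: 26.05
tool_pos: [0.4079, -0.2911, 0.0128]
orientation: [[0.426, 0.905, -0.0], [0.905, -0.426, -0.0], [-0.0, -0.0, -1.0]]
ft_force: [-0.7, 0.3, 6.3]
gripper_width: 0.122
gripper_force: 30.3
```

The grip now reads 0.122 (12 mm) at 30 N. Lifting.

In the tool's units: -0.2 m is -0.3333, -0.18 m is -0.3.

{"method": "arm_command", "body": {"moves": "0.009 0 0 -0.0167 0; 0.009 0 0 -0.05 0; 0.009 0 0 -0.1 0; 0.009 0 0 -0.1667 0; 0.009 0 0 -0.2333 0; 0.009 0 0 -0.3 0; 0.009 0 0 -0.3333 0; 0.009 0 0 -0.3333 0"}}

```text
time_s: 26.72
tool_pos: [0.4111, -0.2929, 0.2178]
orientation: [[0.426, 0.905, 0.01], [0.905, -0.426, -0.006], [-0.001, 0.011, -1.0]]
ft_force: [-0.0, 0.5, -0.9]
gripper_width: 0.12
gripper_force: 29.6
```

```bash
python3 go.py 490 -10 220 40; python3 -c "
from cell import *
print(sense()['gripper_force'])"
```

```text
pos [ 411.1 -292.9  217.8] psi 64.81 w 0.12 t 26.7167 F [-0.   0.5 -0.9]
shift [ 0.2896 -0.049  -0.0031] yaw 24.81 q7 2.2
29.554519951343536
```

In the tool's units: 0.29 m is 0.4833, -0.049 m is -0.0817, 24.8 degrees is 0.1378.

{"method": "arm_command", "body": {"moves": "0.009 0.4833 -0.0817 -0.005 0.1378; 0.009 0.4833 -0.0817 -0.005 0.1378; 0.009 0.4833 -0.0817 -0.005 0.1378; 0.009 0.4833 -0.0817 -0.005 0.1378; 0.009 0.4833 -0.0817 -0.005 0.1378; 0.009 0.4833 -0.0817 -0.005 0.1378; 0.009 0.4833 -0.0817 -0.005 0.1378; 0.009 0.4833 -0.0817 -0.005 0.1378"}}

```text
time_s: 27.38
tool_pos: [0.488, -0.0004, 0.2149]
orientation: [[0.76, 0.65, 0.001], [0.65, -0.76, 0.003], [0.003, -0.002, -1.0]]
ft_force: [-0.4, 1.0, -0.5]
gripper_width: 0.123
gripper_force: 29.6
```

```bash
python3 go.py 393 270 222 11
```

```text
pos [ 4.880e+02 -4.000e-01  2.149e+02] psi 40.53 w 0.123 t 27.3833 F [-0.4  1.  -0.5]
shift [ 0.1035 -0.2672 -0.0062] yaw 29.53 q7 -57.6
```

In the tool's units: -0.2672 m is -0.4453, 0.1035 m is 0.1725, 29.5 degrees is 0.1639.

{"method": "arm_command", "body": {"moves": "0.009 0.1725 -0.4453 -0.01 0.1639; 0.009 0.1725 -0.4453 -0.01 0.1639; 0.009 0.1725 -0.4453 -0.01 0.1639; 0.009 0.1725 -0.4453 -0.01 0.1639; 0.009 0.1725 -0.4453 -0.01 0.1639; 0.009 0.1725 -0.4453 -0.01 0.1639; 0.009 0.1725 -0.4453 -0.01 0.1639; 0.009 0.1725 -0.4453 -0.01 0.1639"}}

```text
time_s: 28.05
tool_pos: [0.3912, 0.2698, 0.221]
orientation: [[0.982, 0.191, -0.001], [0.191, -0.982, 0.003], [-0.001, -0.003, -1.0]]
ft_force: [0.3, -0.5, -1.2]
gripper_width: 0.127
gripper_force: 29.6
```

{"method": "arm_command", "body": {"moves": "0.009 0 0 0 0; 0.009 0 0 0 0; 0.009 0 0 0 0"}}

```text
time_s: 28.3
tool_pos: [0.3942, 0.2617, 0.2205]
orientation: [[0.983, 0.182, -0.001], [0.182, -0.983, -0.002], [-0.002, 0.002, -1.0]]
ft_force: [0.2, -0.5, -1.6]
gripper_width: 0.126
gripper_force: 29.6
```

```bash
python3 go.py 393 270.5 185.8 11
```

```text
pos [394.2 261.7 220.5] psi 10.46 w 0.126 t 28.3 F [ 0.2 -0.5 -1.6]
shift [ 0.0005 -0.009   0.0347] yaw -0.54 q7 -121.7
```

In the tool's units: 0.022 m is 0.0367, -0.009 m is -0.015, -0.5 degrees is -0.0028.

{"method": "arm_command", "body": {"moves": "0.009 0.0008 -0.015 0.0033 -0.0028; 0.009 0.0008 -0.015 0.0133 -0.0028; 0.009 0.0008 -0.015 0.0267 -0.0028; 0.009 0.0008 -0.015 0.0367 -0.0028; 0.009 0.0008 -0.015 0.0367 -0.0028; 0.009 0.0008 -0.015 0.0367 -0.0028"}}

```text
time_s: 28.8
tool_pos: [0.393, 0.2715, 0.1985]
orientation: [[0.982, 0.191, -0.002], [0.191, -0.982, -0.001], [-0.002, 0.001, -1.0]]
ft_force: [0.1, 0.0, -0.3]
gripper_width: 0.128
gripper_force: 29.6
```

```bash
python3 go.py 393 270.5 185.8 11;python3 - <<'E'
from h import *
c=read_camera("top");d=read_camera("scene")
a=np.hstack([cv2.resize(k["image"][v:v+140,u:u+140,::-1],(400,400),interpolation=cv2.INTER_CUBIC) for k,u,v in((c,100,165),(d,230,50))])
cv2.imwrite("pics/covp.png",a)
E
```

```text
pos [393.  271.5 198.5] psi 10.99 w 0.128 t 28.8 F [ 0.1  0.  -0.3]
shift [-0.0002  0.001   0.0127] yaw -0.01 q7 -122.8
```

View pics/covp.png

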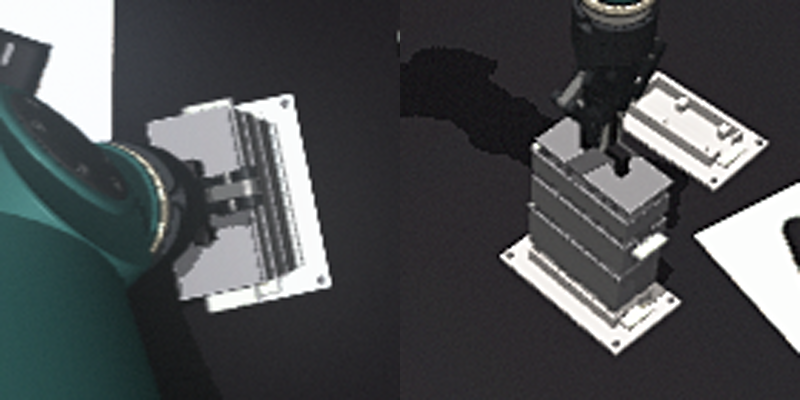

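The cover hangs level and lined up over the stack (plate centre near (195,200) in the left crop). Lowering.

In the tool's units: 0.0135 m is 0.0225, 0.0125 m is 0.0208.

{"method": "arm_command", "body": {"moves": "0.009 0 0.0008 0.0067 0; 0.009 0 0.0008 0.0133 0; 0.009 0 0.0008 0.0183 0; 0.009 0 0.0008 0.0208 0; 0.009 0 0.0008 0.0225 0; 0.009 0 0.0008 0.0225 0"}}

```text
time_s: 29.4
tool_pos: [0.3934, 0.272, 0.1859]
orientation: [[0.982, 0.191, -0.0], [0.191, -0.982, -0.0], [-0.0, 0.0, -1.0]]
ft_force: [-0.3, -0.1, 1.3]
gripper_width: 0.126
gripper_force: 29.8
```

In the tool's units: -0.1 m is -0.1667, -0.08 m is -0.1333.

{"method": "arm_command", "body": {"moves": "0.02 0 0 0 0; 0.04 0 0 0 0; 0.04 0 0 0 0; 0.04 0 0 0 0; 0.04 0 0 -0.0333 0; 0.04 0 0 -0.0833 0; 0.04 0 0 -0.1333 0; 0.04 0 0 -0.1667 0"}}

```text
time_s: 30.07
tool_pos: [0.3942, 0.2724, 0.2883]
orientation: [[0.982, 0.191, 0.002], [0.191, -0.982, 0.002], [0.003, -0.001, -1.0]]
ft_force: [0.6, 1.3, 0.2]
gripper_width: 0.467
gripper_force: 0.0
```

In the tool's units: 0.2 m is 0.3333, 0.17 m is 0.2833.

{"method": "arm_command", "body": {"moves": "0.04 0.0667 0.0167 -0.0333 0; 0.04 0.1333 0.0833 -0.0333 0; 0.04 0.1667 0.15 -0.0333 0; 0.04 0.2 0.2167 -0.0333 0; 0.04 0.2 0.2833 -0.0333 0; 0.04 0.2 0.3333 -0.0333 0; 0.04 0.2 0.3333 -0.0333 0; 0.04 0.2 0.3333 -0.0333 0"}}

```text
time_s: 30.73
tool_pos: [0.5504, 0.0933, 0.3056]
orientation: [[0.983, 0.183, -0.0], [0.183, -0.983, -0.002], [-0.0, 0.002, -1.0]]
ft_force: [0.3, 0.3, -0.3]
gripper_width: 0.467
gripper_force: 0.0
```

Run:
```python
from h import *
c=read_camera("top");d=read_camera("scene");W=world(c)
for n,a,b,x,y,r in(("plate",.175,.192,.393,.27,.1),("handle",.2,.22,.393,.27,.1),("jar",.05,.075,.658,.0075,.05),("cruc",.015,.035,.5357,.1207,.04)):
    p=W[(W[...,2]>a)&(W[...,2]<b)&(abs(W[...,0]-x)<r)&(abs(W[...,1]-y)<r)]
    print(n,len(p),np.median(p[:,2]) if len(p) else 0,p[:,2].std() if len(p) else 0,cv2.minAreaRect((p[:,:2]*1000).astype(np.float32)) if len(p) else 0)
a=np.hstack([cv2.resize(k["image"][v:v+w,u:u+w,::-1],(400,400),interpolation=cv2.INTER_CUBIC) for k,u,v,w in((c,100,100,220),(d,230,50,140))])
cv2.imwrite("pics/end.png",a)
```

```text
plate 1633 0.18087815524306688 0.001607452228132299 ((393.8457336425781, 270.7667541503906), (133.10472106933594, 61.66228485107422), 10.852472305297852)
handle 201 0.20960838734390527 0.0024848148575866286 ((394.57012939453125, 271.4604797363281), (59.25192642211914, 12.309741020202637), 10.966933250427246)
jar 0 0 0 0
cruc 0 0 0 0
```

View pics/end.png

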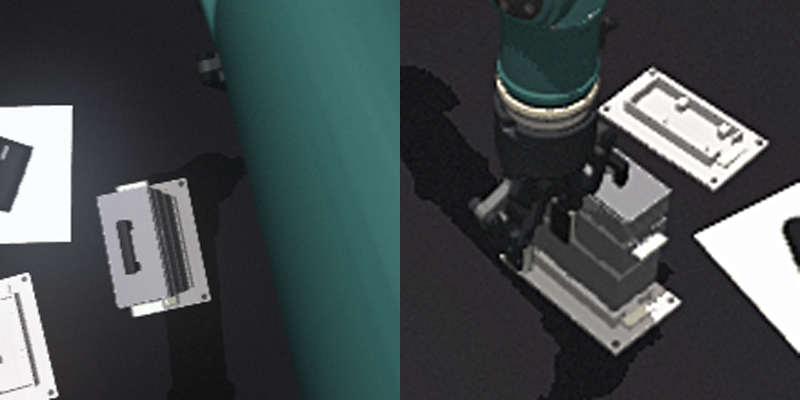

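The cover lies flat on the stack: plate top 0.181 m (0.182 expected), handle top 0.210 m (0.211 expected), handle up. One numeric check of the jar and crucible from the scene camera before I hand in.

Run:
```python
from h import *
ok=1
for W in(world(dict(np.load("scene0.npz"))),world(read_camera("scene"))):
    for n,a,b,x,y,r in(("jar",.056,.075,.658,.0075,.04),("cruc",.015,.035,.5357,.1207,.03)):
        p=W[(W[...,2]>a)&(W[...,2]<b)&(abs(W[...,0]-x)<r)&(abs(W[...,1]-y)<r)];print(n,len(p),p.mean(0).round(4)); ok&=len(p)>20
if ok: print(sign_off())
```

```text
jar 169 [0.66   0.0049 0.0618]
cruc 81 [0.5402 0.1241 0.0251]
jar 172 [0.6604 0.0049 0.0622]
cruc 63 [0.5332 0.1186 0.0229]
the job is handed in; nothing more can be done
None
```

The job is handed in: tote_deep, tote_mid and tote_low stand interlocked on the dock with tabs alternating and the cover on top, handle up; the jar hasn't moved, and the crucible is still standing (its last reading, partly hidden by the arm, is about 9 mm off the first, with no contact seen).

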